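# Set the pot-filler tap over the open pot, on cold

## Robot

A 6-joint arm with a two-finger parallel gripper is mounted at the origin on the work surface. World frame = base frame: x ahead of the robot, y to its left, z up, the work surface at z = 0. Lengths are in m, angles in rad, forces in N, time in s.
With the tool pointing down it reaches from about 0.35 to 0.8 m from the base axis. Payload 7.3 kg.
Tool frame: the origin (TCP) lies at the very end of the fingers, on their centre line; the grasp point (between the pads) lies bot.pinch_z behind it (bot.pinch_z is the distance from the TCP to the grasp point, in m); z points along the fingers, y is the line along which they close (so a half turn about z gives the same grasp; the last joint's range is limited). The gripper opens to 85 mm and grips with 20 to 120 N. Pads are 22 mm wide; open, the fingers measure 114 mm over their backs; the gripper's body (76 mm by 85 mm) begins 54 mm behind the grasp point. The pads swing forward as they close: fully open they stand 13 mm farther back than shut.
Start: joints at [-1.399, 0.342, 1.524, -0, 1.275, -0.146], TCP at [0.164, -0.499, 0.204] pointing down, gripper open.
Joint ranges: [-2.53, 2.53], [-0.77, 2.02], [0.04, 2.7], [-1, 4.14], [0.28, 2.66], [-3.11, 3.11]. Speed limits (rad/s): [2.57, 2.57, 3.14, 3.14, 3.14, 3.14].

## Interface

Orientations are given as a unit quaternion [w, x, y, z].
In Python, from workcell import bot, cams gives the robot as it stands.
- The arm moves only by the tool arm_command, never from a script. Its argument "steps" is text: rows parted by semicolons, each of 7 numbers parted by spaces: the turn, a rotation vector about the tool's x, y, z in degrees, then the shift along the tool's x, y, z in cm, then the opening, from 0 (shut) to 1 (fully open). In form: rx ry rz x y z fingers; .... A call has 1 to 5 rows; each row shifts and turns the commanded pose from where the row before left it, along the tool's axes as they then stand; what a row does not reach is not made up. A row lasts 1/10 s, in which the tool goes at most 50 mm and 8.59 degrees, less where a joint would pass 70% of its speed; a pose out of reach is approached as far as the arm can. A call with a gripper value outside its range is refused whole. The fingers move at their own pace and stop on an object; "grip_force" is the grip in N (left out, the last holds). Time passes only in rows, so rows that do not move let the fingers close. It gives the time, the measured TCP pose, the force, the opening and the grip force at its end, in the units of the state.
- bot.state(): the state, without advancing time (a new reading comes with each control period).
- cams.grab_frame(name): name is "scene" or "top"; returns (picture, depth): 384x512x3 uint8, red, green, blue; 384x512 float32, m along the optical axis (not along the pixel's ray), 0 where there is no reading.
- cams.calibration(name): a dict with "fx", "fy", "cx", "cy" (pixels), "rvec" (rotation vector, rad) and "tvec" (3), from world to camera coordinates, as OpenCV has them. Camera axes: x right, y down, z forward; pixel columns grow to the right and rows downward; lengths in m; the calibration is good to about 2 mm. A picture is of the moment at which its call begins. calibration takes no time and is no camera call.
- bot.close_job(): hands the job in; it is judged then, once.
The state is a dict: "time_s": time; "joint_pos": joint angles; "dq": joint speeds; "joint_torque": joint torques, N m; "eef_pos": TCP position; "eef_rot": TCP orientation; "ft_force": force on the tool from outside, world axes, zero at the start; "moment": the same for the moment, N m; "finger_gap": finger opening in m; "grip_force": force on a finger pad.
Only numpy, scipy, OpenCV 4.12 (cv2) and the standard library are available. Lean on these libraries where they do the work, as an engineer would, in place of code of your own. Each camera call takes 0.05 s, during which the arm holds its last target. There are 200 camera calls.

## Task

Get the tap ready to fill the open black pot with cold water: with a fingertip, push the brass spout round until its outlet is over the middle of the open pot (not the pot with the lid), and push the brass mixer lever round until it points at the blue dot. Either may be done first. Leave both pots and everything else on the counter where they stand.

Things in the scene. Friction and masses are not known exactly. Their poses are not given: they have to be found in the camera images.
- tap: fixed pot-filler tap: black column 38 mm in diameter, 224 mm high, on a steel drip plate 6 mm thick that reaches from 240 mm in -x to 50 mm in +x and 250 mm either way in y of the tap's own frame. Origin on the counter, on the column's axis, which is also the swinging spout's axis; z up. Highest part: the spout's brass hub, 255 mm above the counter.
- spout (a joint): swing of the spout, rad: 0 points along the tap's -x, positive anticlockwise from above, stops at -1.5 and 1.5. Level brass tube 18 mm in diameter, centre line 240 mm above the counter, reaching 200 mm from the axis, then bent straight down to the outlet. Stays where left; takes about 1.5 N at 160 mm from the axis. Starts between the two pots.
- outlet (a point): centre of the spout's black outlet (24 mm in diameter) at the lower end of the bend: 200 mm from the column's axis, 185 mm above the counter
- mixer: fixed mixer control: a steel plate 144 mm in diameter and 6 mm thick with a black post 48 mm in diameter and 70 mm high. Origin on the counter, on the axis of post and lever; z up. A red dot lies on the plate in the direction of its own +x, a blue dot 1.2 rad anticlockwise from it.
- blue_dot (a point): centre of the blue dot (22 mm in diameter) on the mixer's plate, 56 mm from the axis, 7.5 mm above the counter
- lever (a joint): turn of the mixer lever, rad: 0 points over the red dot (mixer's +x), positive anticlockwise from above, 1.2 points over the blue dot; stops at -0.1 and 1.5. Level brass bar 14 mm in diameter, centre line 85 mm above the counter, reaching 112 mm from the axis; hub 44 mm in diameter, top at 98 mm. Stays where left; takes about 2 N at 80 mm. Starts near red.
- lever_tip (a point): end of the mixer lever, on its centre line, 110 mm from the axis, 85 mm above the counter
- open_pot: black round pot without lid, cream inside, 150 mm outside and 136 mm inside diameter, 100 mm high, two lug handles reaching 103 mm from its axis along its own y, about 1.4 kg, on the drip plate to one side of the spout. Origin at the centre of its underside. As the spout swings, its outlet passes within 25 mm of the pot's axis.
- lidded_pot: the same black pot with its black lid on, knob top 141 mm above its underside, on the drip plate to the other side. Origin at the centre of its underside. Leave it.
- carrots: three orange carrots with leaves, held side by side as one bunch, about 190 by 100 mm plus leaves, 35 mm high; origin under the middle. Leave it.
- butter_dish: open wooden dish 90 by 130 mm, 32 mm high, with pieces of butter; origin under the middle. Leave it.
- egg_rack: wooden rack 75 by 130 mm with two brown eggs, 67 mm high; origin under the middle. Leave it.
- milk_jar: white jar with wooden cap, 68 mm in diameter, 100 mm high; origin under the middle. Leave it.
- wooden_spoon: wooden spoon 220 mm long, lying flat; origin under the middle. Leave it.
- bowl: dark wooden bowl 120 mm in diameter, 50 mm high; origin under the middle. Leave it.
Not all that is in view belongs to the job. What is shaped like the mixer but orange or purple is not meant.

How it is judged:
At the end, for the whole second after the job is handed in: The spout's outlet is above the open pot, within 35 mm of its axis seen from above; the mixer lever points at the blue dot within 0.17 rad; both are at rest, and both pots are within 20 mm of where they began (horizontal distance between outlet and open_pot below 0.035 m and value of joint lever between 1.03 and 1.37 rad and velocity of joint spout between -0.05 and 0.05 rad/s and velocity of joint lever between -0.05 and 0.05 rad/s and distance of each of open_pot, lidded_pot from where it was at the start of the episode below 0.02 m); the robot touches nothing.
It fails at once if a pot is pushed, lifted or carried 20 mm or more (distance of any of open_pot, lidded_pot from where it was at the start of the episode above 0.02 m).
It fails at once if a pot is tipped (angle between any of open_pot, lidded_pot's own z axis and vertical above 0.2 rad).
It fails at once if something else on the counter is moved or lifted 20 mm or more (distance of any of carrots, butter_dish, egg_rack, milk_jar, wooden_spoon, bowl from where it was at the start of the episode above 0.02 m).
It also fails if it takes over 64 s, if anything falls off the work surface, if the arm or the gripper's body presses on something with over 40 N, if the wrist force passes 120 N, or if a joint passes its speed limit or range.

## Working session

There is one attempt and no reset: what is moved stays moved. The work goes in short steps, Python scripts to look and compute and a tool call to move; the robot and the scene stay as the last step left them, time stands still between calls to the robot, and variables do not carry over. Pictures are saved under pics/ and viewed, at most 10 in all, crops included, and the job is handed in when it is done.

Besides the shell and the picture viewer there is one more tool, called after "Call:" as name(argument=value, ...) on one line, values as JSON. arm_command: Moves the arm, as the interface text tells. Its arguments: {"type":"object","properties":{"steps":{"type":"string"},"grip_force":{"type":"number"}},"required":["steps"]}

```bash
mkdir -p pics; ls; cat > h.py <<'E'
import numpy as np, cv2
from workcell import bot, cams
def cal(n):
    c=cams.calibration(n); R=cv2.Rodrigues(np.array(c["rvec"],float))[0]; t=np.array(c["tvec"],float).ravel()
    return c,R,t
def cloud(n,d):
    c,R,t=cal(n); v,u=np.mgrid[:d.shape[0],:d.shape[1]]
    P=np.stack([(u-c["cx"])/c["fx"]*d,(v-c["cy"])/c["fy"]*d,d],-1)
    return (P-t)@R
def ray(n,u,v,z):
    c,R,t=cal(n); o=-R.T@t; r=R.T@np.array([(u-c["cx"])/c["fx"],(v-c["cy"])/c["fy"],1]); return o+r*(z-o[2])/r[2]
E
python3 - <<'E'
from h import *
for n in("scene","top"):
    p,d=cams.grab_frame(n); np.savez(n,p=p,d=d); cv2.imwrite(f"pics/{n}0.png",cv2.resize(p[...,::-1],(800,600)))
    c,R,t=cal(n); print(n,-R.T@t,R[2])
s=bot.state();print(s["time_s"],s["eef_pos"],s["eef_rot"],s["finger_gap"],bot.pinch_z)
E
```

```text
pics
scene [ 1.38779311 -0.60024446  0.8958836 ] [-0.66953663  0.474347   -0.57159044]
top [0.39048339 0.02378928 1.54822076] [ 0.10691158 -0.01575973 -0.99414362]
0.1 [ 0.16401147 -0.49832945  0.203385  ] [-6.89109706e-04  9.87399872e-01  1.58243540e-01 -9.89495366e-06] 0.08564108685831522 0.0187
```

View pics/scene0.png

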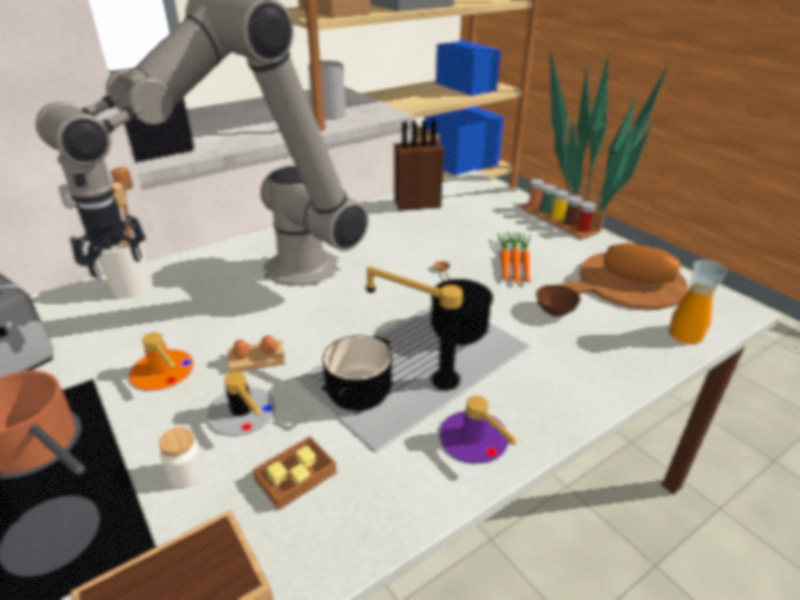

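View pics/top0.png

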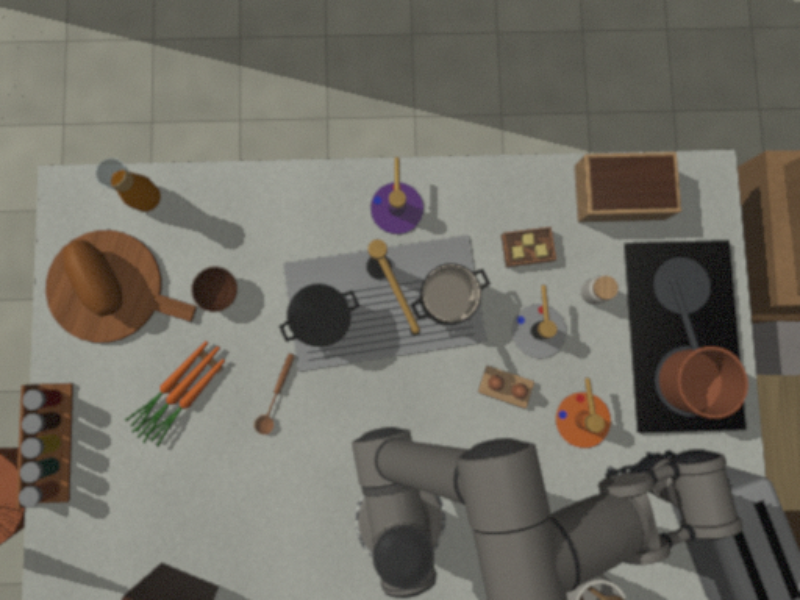

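The scene view shows the grey mixer at about (240,410), the open pot at (357,370) and the spout hub at (452,297). In the top view the open pot's rim is at (450,293), the tap hub at (377,249), the spout end at (415,328), the mixer hub at (547,328) and the blue dot at (520,320).

```bash
python3 - <<'E'
from h import *
f=np.load("top.npz");p,d=f["p"],f["d"];C=cloud("top",d);hsv=cv2.cvtColor(p,cv2.COLOR_RGB2HSV)
H,S,V=[hsv[...,i].astype(int) for i in range(3)];s=.64
v,u=np.mgrid[:384,:512]
box=lambda a,b,c,e:(u>a*s)&(u<b*s)&(v>c*s)&(v<e*s)
Z=C[...,2]
def rep(n,m):
    q=C[m];print(n,len(q),q.mean(0).round(4) if len(q) else '',np.percentile(q[:,2],[5,50,95]).round(3) if len(q) else '')
    return q
print("plane",np.median(Z[box(200,260,160,220)]))
q=rep("hub",box(355,400,230,265)&(Z>.248))
q=rep("spout",box(350,440,230,345)&(Z>.225))
def line(q,name):
    xy=q[:,:2].astype(np.float32);l=cv2.fitLine(xy,cv2.DIST_HUBER,0,.01,.01).ravel();t=(xy-l[2:])@l[:2];print(name,"dir",np.arctan2(l[1],l[0]),"ends",l[2:]+t.min()*l[:2],l[2:]+t.max()*l[:2],"len",np.ptp(t))
line(q,"spout")
q=rep("potrim",box(405,495,250,335)&(Z>.095)&(Z<.115))
# circle fit by minEnclosing-like lsq
def circ(q):
    A=np.c_[2*q[:,:2],np.ones(len(q))];x=np.linalg.lstsq(A,(q[:,:2]**2).sum(1),rcond=None)[0];return x[:2],np.sqrt(x[2]+x[0]**2+x[1]**2)
r=np.linalg.norm(q[:,:2]-np.median(q[:,:2],0),axis=1);c,R=circ(q);
for _ in range(4):
    r=np.linalg.norm(q[:,:2]-c,axis=1);q2=q[(r<.08)&(r>.062)];c,R=circ(q2)
print("open pot",c,R,len(q2))
q=rep("lid",box(285,355,285,345)&(Z>.09));
q=rep("mixlever",box(515,570,280,350)&(Z>.07)&(Z<.12));line(q,"lever")
q=rep("mixhub",box(515,570,280,350)&(Z>.094)&(Z<.12))
for n,m in(("blue",box(505,535,305,335)&(H>100)&(H<135)&(S>120)),("red",box(520,570,295,330)&((H<6)|(H>172))&(S>130))):
    rep(n,m)
    if m.any(): print(ray("top",u[m].mean(),v[m].mean(),.0075))
# scene dots
f=np.load("scene.npz");p=f["p"];hsv=cv2.cvtColor(p,cv2.COLOR_RGB2HSV);H,S,V=[hsv[...,i].astype(int) for i in range(3)]
for n,m in(("sblue",box(255,280,398,420)&(H>105)&(H<135)&(S>120)),("sred",box(230,260,415,440)&((H<6)|(H>172))&(S>130))):
    print(n,m.sum(),ray("scene",u[m].mean(),v[m].mean(),.0075))
# obstacles heights map
C=cloud("scene",f["d"])
f=np.load("top.npz");C=cloud("top",f["d"])
for n,b in dict(butter=(500,560,225,270),milk=(580,622,270,305),eggs=(475,540,365,410),orange=(550,620,370,450)).items():
    m=box(*b)&(C[...,2]>.02);q=C[m];print(n,q.min(0).round(3),q.max(0).round(3))
E
```

```text
plane 0.0003938244623814118
hub 142 [0.6452 0.0354 0.2818] [0.249 0.255 0.26 ]
spout 422 [0.5766 0.0065 0.2893] [0.242 0.249 0.259]
spout dir 0.40765035 ends [ 0.42720908 -0.06125534] [0.67308664 0.04492458] len 0.2678245
potrim 238 [ 0.5681 -0.1421  0.105 ] [0.098 0.106 0.11 ]
open pot [ 0.56746232 -0.14061593] 0.07116369053369366 236
lid 1293 [0.519  0.1853 0.1327] [0.111 0.12  0.143]
mixlever 207 [ 0.4996 -0.3763  0.0925] [0.074 0.094 0.102]
lever dir -0.00037841935 ends [ 0.45055485 -0.3762895 ] [ 0.5832308  -0.37633967] len 0.13267595
mixhub 104 [ 0.479  -0.3784  0.0979] [0.094 0.097 0.104]
blue 13 [ 0.5026 -0.3333  0.0072] [0.003 0.007 0.012]
[ 0.50258356 -0.33323234  0.0075    ]
red 6 [ 0.5279 -0.387   0.0074] [0.003 0.008 0.011]
[ 0.52785734 -0.38695021  0.0075    ]
sblue 18 [ 0.49974864 -0.33253346  0.0075    ]
sred 20 [ 0.52485563 -0.39042861  0.0075    ]
butter [ 0.39  -0.428  0.02 ] [0.745 0.024 1.548]
milk [ 0.39  -0.557  0.02 ] [0.603 0.024 1.548]
eggs [ 0.278 -0.355  0.02 ] [0.39  0.024 1.548]
orange [ 0.218 -0.504  0.02 ] [0.39  0.024 1.548]
```

```bash
python3 - <<'E'
from h import *
f=np.load("top.npz");p,d=f["p"],f["d"];C=cloud("top",d);s=.64
v,u=np.mgrid[:384,:512]
box=lambda a,b,c,e:(u>a*s)&(u<b*s)&(v>c*s)&(v<e*s)
X,Y,Z=np.moveaxis(C,-1,0)
def rect(n,m):
    q=C[m];print(n,np.percentile(q,1,0).round(3),np.percentile(q,99,0).round(3))
rect("hub",(Z>.252)&(Z<.27)&box(355,400,230,265))
m=(Z>.225)&(Z<.27)&box(350,440,230,345);rect("spout",m)
q=C[m][:,:2].astype(np.float32);l=cv2.fitLine(q,cv2.DIST_HUBER,0,.01,.01).ravel();t=(q-l[2:])@l[:2];e0,e1=l[2:]+t.min()*l[:2],l[2:]+t.max()*l[:2];print("spout",np.arctan2(l[1],l[0]),e0,e1,np.ptp(t))
for n,b in dict(lid=(280,360,280,345),butter=(500,560,225,270),milk=(580,622,270,305),eggs=(475,540,365,410),orange=(550,620,370,450),purple=(365,430,150,235)).items():
    rect(n,box(*b)&(Z>.02)&(Z<.3))
rect("handles",box(405,495,250,335)&(Z>.06)&(Z<.12))
m=(Z>.07)&(Z<.12)&box(515,570,280,350);rect("mix",m)
# scene cross-check of the hub/mixhub
f=np.load("scene.npz");C=cloud("scene",f["d"]);X,Y,Z=np.moveaxis(C,-1,0)
rect("s hub",(Z>.25)&(Z<.265)&(abs(X-.645)<.06)&(abs(Y-.035)<.06))
rect("s spout",(Z>.22)&(Z<.265)&(X>.42)&(X<.7)&(abs(Y)<.1))
rect("s outlet",(Z>.18)&(Z<.22)&(X>.4)&(X<.56)&(abs(Y)<.1))
rect("s mix",(Z>.08)&(Z<.12)&(X>.44)&(X<.62)&(abs(Y+.38)<.07))
E
```

```text
hub [0.634 0.016 0.252] [0.673 0.058 0.261]
spout [ 0.466 -0.048  0.232] [0.672 0.056 0.26 ]
spout 0.41852945 [ 0.46371192 -0.04684387] [0.6726438  0.04609109] 0.22866884
lid [0.451 0.097 0.061] [0.594 0.276 0.149]
butter [ 0.647 -0.426  0.021] [ 0.744 -0.293  0.039]
milk [ 0.54  -0.555  0.021] [ 0.602 -0.495  0.107]
eggs [ 0.283 -0.347  0.02 ] [ 0.38  -0.22   0.066]
orange [ 0.22  -0.501  0.022] [ 0.347 -0.458  0.103]
purple [ 0.79  -0.036  0.025] [0.922 0.008 0.106]
handles [ 0.494 -0.238  0.064] [ 0.639 -0.047  0.112]
mix [ 0.453 -0.398  0.07 ] [ 0.579 -0.358  0.104]
s hub [0.588 0.006 0.25 ] [0.671 0.054 0.258]
s spout [ 0.467 -0.054  0.221] [0.671 0.052 0.257]
s outlet [ 0.461 -0.057  0.185] [ 0.479 -0.037  0.219]
s mix [ 0.453 -0.402  0.082] [ 0.581 -0.363  0.101]
```

Cross-checks hold: outlet radius 0.201 m, pot 0.197 m from the tap axis, dots 1.2 rad apart. The lever has to turn about +1.0 rad and the spout about +0.69 rad. Next I square the tool up and shut the fingers.

Call:
arm_command(steps="0 0 6 0 0 0 0; 0 0 6 0 0 0 0; 0 0 6.2 0 0 0 0; 0 0 0 0 0 0 0; 0 0 0 0 0 0 0")

```text
time_s: 0.6
eef_pos: [0.164, -0.4986, 0.2038]
eef_rot: [-0.0, 1.0, 0.002, -0.0]
ft_force: [-0.8, -0.3, 0.0]
finger_gap: 0.0119
grip_force: 0.0
```

Call:
arm_command(steps="0 0 0 3.9 -0.7 0 0; 0 0 0 3.9 -0.7 0 0; 0 0 0 3.9 -0.7 0 0; 0 0 0 3.9 -0.7 0 0; 0 0 0 3.9 -0.7 0 0")

```text
time_s: 1.1
eef_pos: [0.3605, -0.4632, 0.2039]
eef_rot: [-0.0, 1.0, 0.001, -0.0]
ft_force: [-0.1, -0.5, -0.1]
finger_gap: 0.0003
grip_force: 0.0
```

Call:
arm_command(steps="0 0 0 3.9 -0.7 0 0; 0 0 0 3.9 -0.7 0 0; 0 0 0 3.9 -0.7 0 0; 0 0 0 3.9 -0.7 0 0; 0 0 0 3.9 -0.7 0 0")

```text
time_s: 1.6
eef_pos: [0.5555, -0.4281, 0.2038]
eef_rot: [-0.0, 1.0, 0.001, -0.0]
ft_force: [0.5, -0.5, -0.1]
finger_gap: -0.0002
grip_force: 0.0
```

Call:
arm_command(steps="0 0 0 0 0 0 0; 0 0 0 0 0 0 0")

```text
time_s: 1.8
eef_pos: [0.5545, -0.428, 0.2029]
eef_rot: [-0.0, 1.0, 0.002, -0.001]
ft_force: [0.8, 0.4, 0.2]
finger_gap: 0.0001
grip_force: 0.0
```

Call:
arm_command(steps="0 0 0 0.2 0 3.4 0; 0 0 0 0 0 3.4 0; 0 0 0 0 0 3.4 0; 0 0 0 0 0 3.4 0; 0 0 0 0 0 0 0")

```text
time_s: 2.3
eef_pos: [0.5521, -0.427, 0.0628]
eef_rot: [-0.004, 1.0, -0.0, -0.004]
ft_force: [0.3, 0.1, -1.0]
finger_gap: -0.0003
grip_force: 0.0
```

```bash
python3 - <<'E'
import numpy as np
def arc(M,r,off,a,base,z):
    P=np.array([[M[0]+base*(r*np.cos(t)+off*np.sin(t)),M[1]+base*(r*np.sin(t)-off*np.cos(t))] for t in a])
    print(P.round(3).tolist()); D=np.diff(P,axis=0)*100*[1,-1]; print(D.round(1).tolist())
arc((.472,-.377),.085,.024,np.linspace(0,1,11),1,0)
arc((.653,.037),.15,.024,np.linspace(.43,1.12,11),-1,0)
E
```

```text
[[0.557, -0.401], [0.559, -0.392], [0.56, -0.384], [0.56, -0.375], [0.56, -0.366], [0.558, -0.357], [0.556, -0.349], [0.552, -0.341], [0.548, -0.333], [0.544, -0.325], [0.538, -0.318]]
[[0.2, -0.9], [0.1, -0.9], [0.0, -0.9], [-0.1, -0.9], [-0.2, -0.9], [-0.2, -0.8], [-0.3, -0.8], [-0.4, -0.8], [-0.5, -0.7], [-0.6, -0.7]]
[[0.507, -0.004], [0.51, -0.014], [0.514, -0.023], [0.518, -0.033], [0.523, -0.042], [0.529, -0.051], [0.535, -0.059], [0.542, -0.067], [0.55, -0.074], [0.558, -0.081], [0.566, -0.088]]
[[0.3, 1.0], [0.4, 1.0], [0.5, 0.9], [0.5, 0.9], [0.6, 0.9], [0.6, 0.8], [0.7, 0.8], [0.7, 0.7], [0.8, 0.7], [0.8, 0.6]]
```

Call:
arm_command(steps="0 0 0 0.2 -1.3 0 0; 0 0 0 0.2 -1.3 0 0; 0 0 0 0.2 -0.9 0 0; 0 0 0 0.1 -0.9 0 0; 0 0 0 0 -0.9 0 0")

```text
time_s: 2.8
eef_pos: [0.5637, -0.3748, 0.0691]
eef_rot: [0.001, 1.0, 0.0, 0.001]
ft_force: [-0.4, 0.1, 0.7]
finger_gap: 0.0002
grip_force: 0.0
```

Call:
arm_command(steps="0 0 0 -0.1 -0.9 0 0; 0 0 0 -0.2 -0.9 0 0; 0 0 0 -0.2 -0.8 0 0; 0 0 0 -0.3 -0.8 0 0; 0 0 0 0 0 0 0")

```text
time_s: 3.3
eef_pos: [0.5546, -0.3405, 0.068]
eef_rot: [-0.0, 1.0, 0.0, -0.0]
ft_force: [-0.1, 0.2, -0.6]
finger_gap: 0.0
grip_force: 0.0
```

```bash
cat > lev.py <<'E'
from h import *
import sys
out={}
for n in("scene","top"):
    p,d=cams.grab_frame(n); C=cloud(n,d);X,Y,Z=np.moveaxis(C,-1,0)
    hsv=cv2.cvtColor(p,cv2.COLOR_RGB2HSV);brass=(hsv[...,0]>12)&(hsv[...,0]<30)&(hsv[...,1]>100)
    r=np.hypot(X-.472,Y+.377);m=(r<.13)&(r>.03)&(Z>.07)&(Z<.105)&brass
    print(n,"lever",m.sum(),np.arctan2(Y[m].mean()+.377,X[m].mean()-.472) if m.any() else None, r[m].max() if m.any() else None)
    r=np.hypot(X-.653,Y-.037);m=(r<.23)&(r>.04)&(Z>.225)&(Z<.262)&brass
    print(n,"spout",m.sum(),np.arctan2(.037-Y[m].mean(),.653-X[m].mean()) if m.any() else None, r[m].max() if m.any() else None)
    cv2.imwrite(f"pics/{n}_{sys.argv[1]}.png",cv2.resize(p[...,::-1],(800,600)))
E
python3 lev.py 1
```

```text
scene lever 86 -0.04759880682922771 0.11013839011129344
scene spout 169 0.460362804984736 0.20126942142171364
top lever 6 0.009229696213301402 0.06003607532410911
top spout 193 0.4122168242818652 0.20601059946920952
```

View pics/scene_1.png

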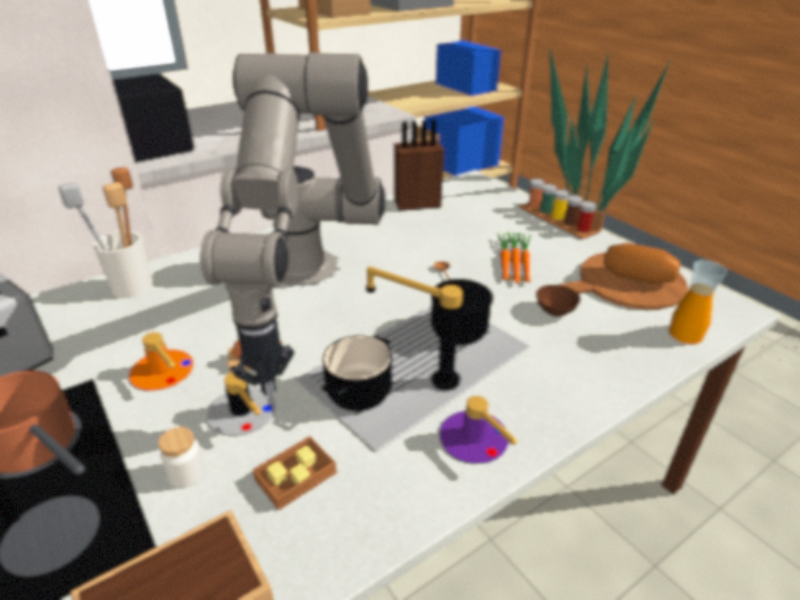

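The lever appears not to have turned, although the finger is past its line. I'll look closer.

```bash
python3 - <<'E'
from h import *
S=[]
for n,(a,b) in(("scene",(170,270)),("top",(345,200))):
    p,d=cams.grab_frame(n)
    if n=="scene": cr=p[200:300,110:210]
    else: cr=p[160:260,295:395]
    S.append(cv2.resize(cr[...,::-1],(400,400),interpolation=cv2.INTER_CUBIC))
    c,R,t=cal(n); s=bot.state()
    for P in (s["eef_pos"],[.584,-.377,.085],[.472,-.377,.098]):
        q=R@np.array(P)+t; print(n,c["fx"]*q[0]/q[2]+c["cx"],c["fy"]*q[1]/q[2]+c["cy"])
cv2.imwrite("pics/z1.png",np.hstack(S))
E
```

```text
scene 172.79395865391035 258.6603678889179
scene 165.32307890227992 264.94648641254423
scene 150.79722281649452 241.20458979593138
top 337.86510850710636 190.01246664554455
top 347.3278641261676 181.989272742639
top 349.82513160301323 210.18657664405887
```

View pics/z1.png

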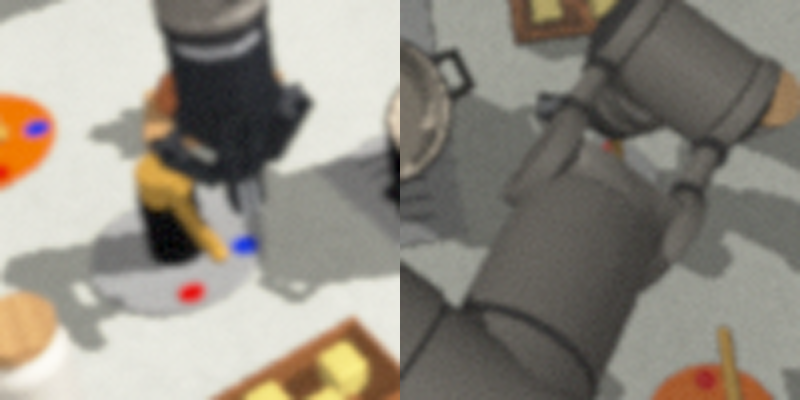

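The scene crop shows the fingertip at (250,245), on the blue side of the lever tip at (222,258). The lever hasn't turned, so the push missed it. I'll lift, go back and push again lower, watching the force.

Call:
arm_command(steps="0 0 0 0 0 -4 0; 0 0 0 0 0 -4 0; 0 0 0 0 4 0 0; 0 0 0 0 4 0 0; 0 0 0 0 0 0 0")

```text
time_s: 4.0
eef_pos: [0.5538, -0.4269, 0.1476]
eef_rot: [0.001, 1.0, -0.002, 0.0]
ft_force: [-1.7, 0.9, -0.4]
finger_gap: -0.0002
grip_force: 0.0
```

Call:
arm_command(steps="0 0 0 0 0 3.2 0; 0 0 0 0 0 3.2 0; 0 0 0 0 0 3.2 0; 0 0 0 0 0 0 0; 0 0 0 0 0 0 0")

```text
time_s: 4.5
eef_pos: [0.5551, -0.4215, 0.0522]
eef_rot: [-0.0, 1.0, 0.0, -0.0]
ft_force: [-0.0, -1.0, -0.1]
finger_gap: -0.0
grip_force: 0.0
```

Call:
arm_command(steps="0 0 0 0 -0.7 0 0; 0 0 0 0 -0.7 0 0; 0 0 0 0 0 0 0")

```text
time_s: 4.8
eef_pos: [0.5558, -0.4067, 0.0537]
eef_rot: [0.001, 1.0, 0.001, 0.001]
ft_force: [-0.9, 0.3, -0.6]
finger_gap: 0.0004
grip_force: 0.0
```

Call:
arm_command(steps="0 0 0 0 -0.8 0 0; 0 0 0 0 0 0 0")

```text
time_s: 5.0
eef_pos: [0.5553, -0.3986, 0.0525]
eef_rot: [-0.0, 1.0, 0.0, 0.0]
ft_force: [0.2, 0.2, -0.1]
finger_gap: -0.0002
grip_force: 0.0
```

```bash
python3 lev.py 2
```

```text
scene lever 41 -0.014665532270545581 0.10898062819654729
scene spout 176 0.4597144590327865 0.2003300311206309
top lever 0 None None
top spout 194 0.41218351272327447 0.20710954073199828
```

Call:
arm_command(steps="0 0 0 0 -0.8 0 0")

```text
time_s: 5.2
eef_pos: [0.5551, -0.3927, 0.0521]
eef_rot: [0.001, 1.0, -0.0, 0.0]
ft_force: [0.5, -1.9, 0.1]
finger_gap: -0.0002
grip_force: 1.2
```

Call:
arm_command(steps="0 0 0 0 -0.8 0 0")

```text
time_s: 5.3
eef_pos: [0.5549, -0.384, 0.0521]
eef_rot: [0.001, 1.0, -0.0, 0.0]
ft_force: [-1.2, -1.9, 1.5]
finger_gap: 0.0
grip_force: 1.2
```

Call:
arm_command(steps="0 0 0 0 -0.8 0 0")

```text
time_s: 5.4
eef_pos: [0.5549, -0.3755, 0.0521]
eef_rot: [0.0, 1.0, 0.0, -0.0]
ft_force: [-1.4, -3.4, 1.5]
finger_gap: -0.0002
grip_force: 1.1
```

```bash
python3 lev.py 3; python3 -c "
import cv2;p=cv2.imread('pics/scene_3.png');cv2.imwrite('pics/z3.png',cv2.resize(p[330:450,180:300],(480,480),interpolation=cv2.INTER_CUBIC))"
```

```text
scene lever 30 0.23701275520515183 0.10814438122303142
scene spout 172 0.46051233228965593 0.2020831057448237
top lever 0 None None
top spout 193 0.4123127053004077 0.2059461683408434
```

View pics/z3.png

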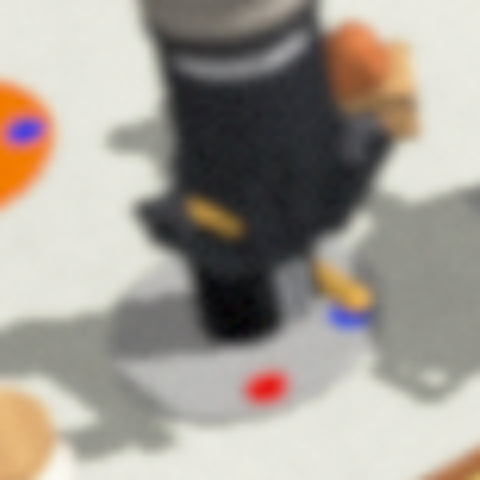

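Now the finger is pushing the lever (2 to 3 N, lever at 0.24 rad). I'll continue along the arc.

```bash
python3 - <<'E'
import numpy as np
a=np.linspace(.236,1,9);P=np.c_[.472+.083*np.cos(a)+.018*np.sin(a),-.377+.083*np.sin(a)-.018*np.cos(a)]
print(P.round(4).tolist(),(np.diff(P,axis=0)*100*[1,-1]).round(2).tolist())
E
```

```text
[[0.5569, -0.3751], [0.5563, -0.367], [0.555, -0.359], [0.5529, -0.3512], [0.5501, -0.3436], [0.5465, -0.3363], [0.5423, -0.3294], [0.5375, -0.3229], [0.532, -0.3169]] [[-0.06, -0.81], [-0.13, -0.8], [-0.21, -0.78], [-0.28, -0.76], [-0.35, -0.73], [-0.42, -0.69], [-0.49, -0.65], [-0.55, -0.6]]
```

Call:
arm_command(steps="0 0 0 0 -0.8 0 0; 0 0 0 -0.1 -0.8 0 0; 0 0 0 -0.2 -0.8 0 0; 0 0 0 -0.3 -0.8 0 0")

```text
time_s: 5.9
eef_pos: [0.549, -0.343, 0.052]
eef_rot: [0.0, 1.0, 0.0, 0.0]
ft_force: [0.1, -2.3, -0.1]
finger_gap: 0.0002
grip_force: 1.0
```

```bash
python3 lev.py 4
```

```text
scene lever 27 0.6314497984984002 0.10580566102715001
scene spout 171 0.457820799463955 0.2009247031309557
top lever 0 None None
top spout 190 0.41275987888241716 0.2060774585085354
```

Call:
arm_command(steps="0 0 0 -0.3 -0.7 0 0; 0 0 0 -0.4 -0.7 0 0; 0 0 0 -0.5 -0.6 0 0; 0 0 0 -0.5 -0.5 0 0; 0 0 0 0 0 0 0")

```text
time_s: 6.5
eef_pos: [0.5312, -0.3176, 0.052]
eef_rot: [-0.001, 1.0, 0.0, -0.0]
ft_force: [-0.0, 0.3, 0.5]
finger_gap: 0.0003
grip_force: 0.0
```

```bash
python3 lev.py 5
```

```text
scene lever 35 0.9618522008378703 0.10563887548790306
scene spout 170 0.4582688627050165 0.20033558233201382
top lever 0 None None
top spout 191 0.4129904224625633 0.20591123184605414
```

Call:
arm_command(steps="0 0 0 1.2 0.8 0 0; 0 0 0 0.8 0.5 0 0; 0 0 0 0 0 -4.5 0; 0 0 0 0 0 -4.5 0; 0 0 0 0 0 -4.5 0")

```text
time_s: 7.1
eef_pos: [0.5518, -0.3313, 0.1881]
eef_rot: [-0.001, 1.0, 0.0, -0.001]
ft_force: [0.6, -1.1, 0.3]
finger_gap: -0.0001
grip_force: 0.0
```

Call:
arm_command(steps="0 0 0 0 0 -4.5 0; 0 0 0 0 0 -4.5 0; 0 0 0 0 0 -3 0; 0 0 0 0 -4 0 0; 0 0 0 0 -4 0 0")

```text
time_s: 7.6
eef_pos: [0.552, -0.2516, 0.3076]
eef_rot: [0.0, 1.0, -0.001, 0.001]
ft_force: [0.5, 0.4, -1.7]
finger_gap: 0.0002
grip_force: 0.0
```

Call:
arm_command(steps="0 0 0 -1 -4.7 0 0; 0 0 0 -1 -4.7 0 0; 0 0 0 -1 -4.7 0 0; 0 0 0 -1 -4.7 0 0; 0 0 0 0 0 0 0")

```text
time_s: 8.1
eef_pos: [0.5108, -0.0586, 0.3078]
eef_rot: [-0.001, 1.0, 0.003, 0.0]
ft_force: [-1.5, -1.0, -0.1]
finger_gap: 0.0003
grip_force: 0.0
```

```bash
python3 lev.py 6
```

```text
scene lever 76 0.9832850606729451 0.1053638979528826
scene spout 171 0.45823712904696484 0.2019618010777169
top lever 50 1.0089392885592237 0.10656245712989243
top spout 113 0.41069368285823526 0.20708038743681667
```

View pics/top_6.png

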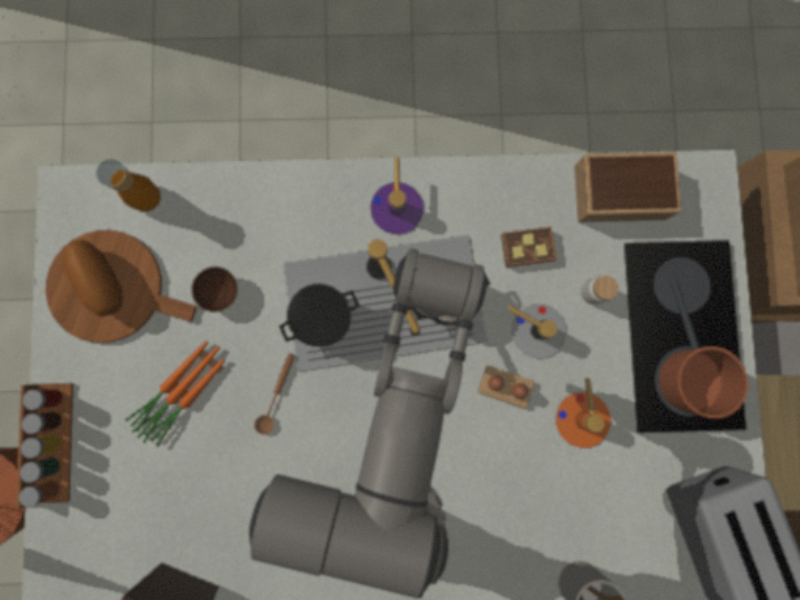

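The lever now points over the blue dot: it reads 1.0 rad in the world frame and the dot is at 1.0. The spout lies at (377,249) to (415,330). Next I go round behind it.

Call:
arm_command(steps="0 0 0 -0.5 -3.5 0 0; 0 0 0 -0.6 -3.6 0 0; 0 0 0 0 0 0 0; 0 0 0 0 0 3.6 0; 0 0 0 0 0 3.6 0")

```text
time_s: 8.7
eef_pos: [0.5022, 0.0056, 0.2346]
eef_rot: [0.001, 1.0, -0.0, 0.001]
ft_force: [-0.2, -0.6, -0.6]
finger_gap: 0.0002
grip_force: 0.0
```

Call:
arm_command(steps="0 0 0 0 0 3.5 0; 0 0 0 0 0 0 0; 0 0 0 0.4 0.8 0 0; 0 0 0 0.3 0.8 0 0; 0 0 0 0 0 0 0")

```text
time_s: 9.2
eef_pos: [0.5097, -0.0105, 0.2016]
eef_rot: [0.001, 1.0, -0.001, 0.002]
ft_force: [0.1, -1.1, 0.5]
finger_gap: -0.0003
grip_force: 0.0
```

Call:
arm_command(steps="0 0 0 0.4 0.8 0 0; 0 0 0 0.4 0.8 0 0")

```text
time_s: 9.4
eef_pos: [0.5168, -0.0251, 0.201]
eef_rot: [0.0, 1.0, 0.0, 0.001]
ft_force: [-0.4, 1.8, 1.5]
finger_gap: -0.0001
grip_force: 0.9
```

```bash
python3 lev.py 7
```

```text
scene lever 85 0.9747869677059157 0.10573165682780548
scene spout 200 0.6241734084777376 0.20220920411660753
top lever 49 1.008850323599853 0.10684730786804376
top spout 8 0.5844607455193324 0.2051341451038851
```

The spout is following. I'll go on along the arc.

Call:
arm_command(steps="0 0 0 0.4 0.8 0 0; 0 0 0 0.4 0.8 0 0; 0 0 0 0.5 0.7 0 0; 0 0 0 0.5 0.7 0 0; 0 0 0 0.6 0.7 0 0")

```text
time_s: 10.0
eef_pos: [0.5403, -0.0623, 0.1998]
eef_rot: [-0.0, 1.0, 0.0, -0.0]
ft_force: [-0.4, 3.1, 0.3]
finger_gap: 0.0002
grip_force: 0.9
```

```bash
python3 lev.py 8
```

```text
scene lever 78 0.9746965815744608 0.10514948698489106
scene spout 231 0.9089698708524706 0.2053165799085529
top lever 46 1.0110255355946336 0.1069041298097112
top spout 15 0.8609764642925446 0.051320766520822785
```

Call:
arm_command(steps="0 0 0 0.6 0.6 0 0; 0 0 0 0.6 0.6 0 0; 0 0 0 0.7 0.6 0 0; 0 0 0 0.7 0.5 0 0; 0 0 0 0 0 0 0")

```text
time_s: 10.6
eef_pos: [0.5671, -0.0858, 0.1998]
eef_rot: [0.0, 1.0, -0.0, 0.0]
ft_force: [0.4, 0.5, 0.2]
finger_gap: -0.0001
grip_force: 0.0
```

```bash
python3 lev.py 9
```

```text
scene lever 74 0.9764891874876584 0.10497398021956338
scene spout 245 1.1411236359384613 0.2052151561333373
top lever 49 1.0072916742170577 0.10766486643633359
top spout 28 1.1069409673273642 0.06721299167135619
```

Good. I back the finger off toward (-x, +y), lift, move clear and check.

Call:
arm_command(steps="0 0 0 -1.8 -0.9 0 0; 0 0 0 -1 -0.5 -1 0; 0 0 0 0 0 -4.5 0; 0 0 0 0 0 -4.5 0; 0 0 0 -4 -2 0 0")

```text
time_s: 11.2
eef_pos: [0.5047, -0.0532, 0.3083]
eef_rot: [0.003, 1.0, -0.001, 0.009]
ft_force: [0.2, 0.6, -0.1]
finger_gap: 0.0002
grip_force: 0.0
```

Call:
arm_command(steps="0 0 0 -4 -4 0 0; 0 0 0 -3 -4 0 0; 0 0 0 0 -4.5 0 0; 0 0 0 0 -4.5 0 0; 0 0 0 0 0 0 0")

```text
time_s: 11.7
eef_pos: [0.4318, 0.1191, 0.3014]
eef_rot: [-0.001, 1.0, 0.003, 0.001]
ft_force: [0.2, -0.4, -0.2]
finger_gap: -0.0003
grip_force: 0.0
```

```bash
python3 lev.py 10; python3 - <<'E'
from h import *
p,d=cams.grab_frame("scene");C=cloud("scene",d);X,Y,Z=np.moveaxis(C,-1,0)
m=(Z>.187)&(Z<.222)&(np.hypot(X-.5675,Y+.1406)<.06);print("outlet",m.sum(),C[m].mean(0))
E
```

```text
scene lever 77 0.9848599959846597 0.10546091019310079
scene spout 241 1.1420828266965006 0.2053230233544711
top lever 45 1.0022053444910277 0.10539156207609625
top spout 184 1.1117706239682714 0.20468556680383257
outlet 60 [ 0.56840363 -0.14747944  0.20334486]
```

View pics/top_10.png

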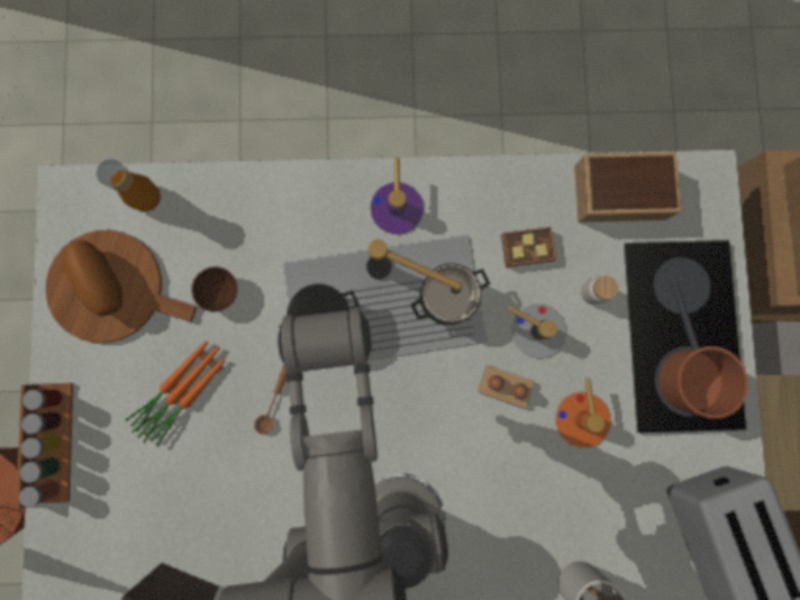

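The outlet is at (0.568, -0.147), about 7 mm from the pot's axis. In the picture the spout ends over the open pot at (457,286) and the lever lies over the blue dot at (520,318). The arm is clear at z = 0.30, so I hand the job in.

```bash
python3 -c "
from workcell import bot
print(bot.close_job())"
```

```text
the job is handed in; nothing more can be done
None
```

I handed the job in with the spout outlet about 7 mm from the open pot's axis, the lever within a few hundredths of a radian of the blue dot, the arm clear, and no pot or other object seen to move; the judge's result was not shown.

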